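Load the cassette, cover it and shut the analyser drawer

TASK

Load the analyser: first set the grey sample cassette flat and square into the pocket of the open drawer, its stepped corner over the corner block, and let go of it. Then put the white cover on the cassette so that it sits down all round, and push the drawer fully home. Keep the cassette upright all the time, and leave the beaker and the sample bottle where they stand.

Things in the scene. Friction and masses are not known exactly. Their poses are not given: they have to be found in the camera images.
- drawer (a joint): Level sliding drawer of the analyser. Value = opening in m: 0 fully home, 0.15 fully out; starts 0.135 to 0.15 open. It shuts along +x of pocket. About 3 N of friction: it stays where it is left; no spring, no catch. Even at 0.135 open the seated cassette's far end is 18 mm clear of the housing.
- analyser: White fixed housing on the bench, 170 (x) x 150 (y) x 105 mm high. Origin: centre of its underside; its front, with the drawer, is on the -x side. Opening for the drawer 114 mm wide, from 12 to 82 mm above the bench; the seated and covered cassette (rib top 73.5 mm above the bench) passes under it.
- pocket (a point): Moves with the drawer: centre of the pocket floor, 20 mm above the bench. x into the analyser, y to the left, z up. Pocket 104 (x) x 60 (y) mm: 2 mm of room each side of the cassette. Walls 8 mm high, above them lips flaring outward to 15 mm above the floor (118 x 74 mm outside). The drawer's front panel (130 wide, top 80 mm above the bench) is 68 to 78 mm away on the -x side.
- pocket_key (a point): Moves with the drawer: point over the corner block at the pocket's (+x, +y) corner, 44, 22 mm from the pocket centre, at floor height. The block, 11.5 x 11.5 x 8 mm high, fills that corner, so the cassette goes in one way round only.
- handle (a point): Moves with the drawer: middle of its bar handle, 46 mm above the bench, 113 mm from pocket towards -x. Bar 11 mm thick, 80 mm long along y, 35 mm in front of the panel, 46 mm in front of the housing when shut. The drawer can be pushed home with closed fingers pointing down against the bar's outer side.
- cassette: Grey block-shaped sample cassette with 2 x 4 round black wells on its top, 100 (x) x 56 (y) x 34 (z) mm, about 0.25 kg. Origin: centre of its underside, z up. A 12 x 12 mm step is cut out of its (+x, +y) corner over the full height. Stands upright on the bench; grip across the 56 mm.
- cassette_notch (a point): On the cassette: middle of the stepped corner, at x 44, y 22 mm, at the height of the underside. It belongs over pocket_key.
- cover: White cover, 110 (x) x 66 (y) x 27.5 mm high, about 0.08 kg, lying right way up. Origin: centre of the skirt's lower edge, z up. Skirt 8 mm deep inside, opening 105 x 61 mm. On the plate (top 11 mm above the origin) a grip rib 60 (x) x 14 (y) mm, 11 to 27.5 mm above the origin: grip it across the 14 mm. On the cassette its origin is 26 mm above the cassette's. Either way round is right.
- beaker: Bystander: clear beaker, 73 mm across, 92 high, right of the drawer. Origin: centre of its underside.
- sample_bottle: Bystander: white plastic bottle, 54 mm across, 98 high, at the left. Origin: centre of its underside.

How it is judged:
By the outcome, as a careful person would: the job done as asked, in the order asked, and still so for the second after the job is handed in, with the robot touching nothing.
It also fails if it takes over 72 s, if anything falls off the work surface, if the arm or the gripper's body presses on something with over 40 N, if the wrist force passes 120 N, or if a joint passes its speed limit or range.

ROBOT

A 6-joint arm with a two-finger parallel gripper is mounted at the origin on a cart in front of the work surface, level with it; the furniture and walls round the work are solid. World frame = base frame: x ahead of the robot, y to its left, z up, the work surface at z = 0. Lengths are in m, angles in rad, forces in N, time in s.
With the tool pointing down it reaches from about 0.275 to 0.75 m from the base axis. Payload 10.2 kg.
Tool frame: the origin (TCP) lies on the centre line of the jaws, within the pads' length; the fingertips stand 25 mm ahead of it and the grasp point (between the pads) lies 6 mm ahead of it (env.tip_reach is the z of the fingertips in the tool frame, in m); z points along the fingers, y is the line along which they close (so a half turn about z gives the same grasp; the last joint's range is limited). The gripper opens to 85 mm and grips with 20 to 120 N. Pads are 22 mm wide; open, the fingers measure 114 mm over their backs; the gripper's body (76 mm by 85 mm) begins 54 mm behind the grasp point. The pads swing forward as they close: fully open they stand 13 mm farther back than shut.
Start: joints at [-0.223, 0.313, 1.498, -0, 1.331, -0.223], TCP at [0.525, -0, 0.227] pointing down, gripper open.
Joint ranges: [-2.94, 2.94], [-0.97, 2.17], [0.19, 2.56], [-1.23, 4.37], [0.02, 3.11], [-2.88, 2.88]. Speed limits (rad/s): [2.39, 2.39, 3.01, 3.14, 3.14, 3.14].

INTERFACE

Orientations are given as a rotation vector (axis times angle).
In Python, from plant import sensors, optics, finish_job, env gives the robot as it stands.
- The arm moves only by the tool apply_moves, never from a script. Its argument "increments" is a list that holds one entry, the list of rows, each a list of 4 numbers: the shift along the tool's x, y, z normalised to -1 to 1, where 1 is 0.02 m, then the turn about the tool's z normalised to -1 to 1, where 1 is 5 degrees. In form: [[[dx, dy, dz, twist], ...]]. A call has 1 to 10 rows; each row shifts and turns the commanded pose from where the row before left it, along the tool's axes as they then stand; what a row does not reach is not made up. A row lasts 1/10 s, in which the tool goes at most 50 mm and 8.59 degrees, less where a joint would pass 70% of its speed; a pose out of reach is approached as far as the arm can. A call with a number of a shift or a turn outside -1 to 1 is refused whole. A call with a gripper value outside its range is refused whole. "fingers" is the opening, from -1 (shut) to 1 (fully open), set as the call begins (left out, the last holds). The fingers move at their own pace and stop on an object; "newtons" is the grip in N (left out, the last holds). Time passes only in rows, so rows that do not move let the fingers close. It gives the time, the measured TCP pose, the force, the opening and the grip force at its end, in the units of the state.
- sensors.observe(): the state, without advancing time (a new reading comes with each control period).
- optics.camera(name): name is "scene" or "side" or "wrist"; returns (picture, depth): 480x640x3 uint8, blue, green, red; 480x640 float32, m along the optical axis (not along the pixel's ray), 0 where there is no reading.
- optics.camera_params(name): a dict with "mtx" (3x3 intrinsics, pixels), "origin" and "rotation" of the camera in the world; the wrist camera has in their place "hand_eye" (4x4, takes a point from camera to tool coordinates, whose origin is the TCP and whose axes are the flange's). Camera axes: x right, y up, looking along -z (the intrinsics and any distortion apply to the point x, -y, -z); pixel columns grow to the right and rows downward; lengths in m; the calibration is good to about 2 mm. A picture is of the moment at which its call begins: read the wrist's pose just before it. camera_params takes no time and is no camera call.
- finish_job(): hands the job in; it is judged then, once.
Trained networks look in the newest picture that a camera, given by its name, has taken for a name from the list of things; names that differ only in an ending like _2 or _b are one class to them, and where a whole thing is asked for, a point or a joint stands for the part that bears it (a point fixed in the world has none). Each returns a list of dicts, best first, with "conf" (0 to 1); they miss things now and then, are a little off and sometimes report something else, mostly with a low value. They report only what shows in the picture. A call takes as long as a camera call.
- optics.spot_in(target, camera): "location" ([x, y, z] in m, in world coordinates, good to about 4 mm: the middle of the surface that is visible of it).
- optics.mark_of(target, camera): "location" ([x, y, z] in m, in world coordinates, good to about 4 mm: a listed point, or the origin of a listed thing).
The state is a dict: "time_s": time; "joints": joint angles; "joint_velocities": joint speeds; "joint_efforts": joint torques, N m; "position": TCP position; "ee_rot": TCP orientation; "force": force on the tool from outside, world axes, zero at the start; "ft_torque": the same for the moment, N m; "gripper_width": finger opening in m; "finger_force": force on a finger pad.
Only numpy, scipy, OpenCV 4.12 (cv2) and the standard library are available. Lean on these libraries where they do the work, as an engineer would, in place of code of your own. Each camera call takes 0.05 s, during which the arm holds its last target. There are 200 camera calls.

## Working session

There is one attempt and no reset: what is moved stays moved. The work goes in short steps, Python scripts to look and compute and a tool call to move; the robot and the scene stay as the last step left them, time stands still between calls to the robot, and variables do not carry over. Pictures are saved under pics/ and viewed, at most 10 in all, crops included, and the job is handed in when it is done.

Besides the shell and the picture viewer there is one more tool, called after "Request:" by a JSON object that holds its "method" and its "body". apply_moves: Moves the arm, as the interface text tells. Scaled input: -1 to 1 covers 0.02 m each way for a shift and 5 degrees each way for a turn. Its arguments: {"type":"object","properties":{"increments":{"type":"array"},"fingers":{"type":"number"},"newtons":{"type":"number"}},"required":["increments"]}

```bash
mkdir -p pics
cat > h.py <<'E'
import numpy as np, cv2
from plant import sensors, optics, finish_job, env
from scipy.spatial.transform import Rotation as R
def cam(name):
    s=sensors.observe(); pic,d=optics.camera(name); p=optics.camera_params(name)
    if 'hand_eye' in p:
        T=np.eye(4);T[:3,:3]=R.from_rotvec(s['ee_rot']).as_matrix();T[:3,3]=s['position'];T=T@np.array(p['hand_eye'])
    else:
        T=np.eye(4);T[:3,:3]=np.array(p['rotation']);T[:3,3]=p['origin']
    K=np.array(p['mtx']); v,u=np.mgrid[:480,:640]
    P=np.stack([(u-K[0,2])/K[0,0]*d,-(v-K[1,2])/K[1,1]*d,-d],-1)@T[:3,:3].T+T[:3,3]
    P[d==0]=np.nan
    return pic,P,T,K
E
python3 - <<'E'
from h import *
ims=[]
for c in ['scene','wrist']:
    pic,P,T,K=cam(c); cv2.imwrite(f'pics/{c}0.png',pic); print(c,T[:3,3].round(3),{k:v for k,v in optics.camera_params(c).items() if k not in('mtx','origin','rotation','hand_eye')})
    for n in ['cassette','cassette_notch','cover','pocket','pocket_key','handle','analyser','beaker','sample_bottle']:
        r=optics.mark_of(n,c); print(n,[(np.round(a['location'],3),round(a['conf'],2)) for a in r[:2]])
s=sensors.observe();print(s)
print(optics.camera_params('wrist'))
E
```

```text
scene [0.004 0.678 0.553] {}
cassette [(array([ 0.428,  0.138, -0.001]), 0.97)]
cassette_notch [(array([0.428, 0.189, 0.004]), 0.82)]
cover [(array([ 0.577,  0.125, -0.001]), 0.66), (array([0.431, 0.184, 0.002]), 0.41)]
pocket [(array([ 0.562, -0.143,  0.017]), 0.72)]
pocket_key [(array([ 0.606, -0.124,  0.02 ]), 0.6)]
handle [(array([ 0.453, -0.141,  0.047]), 0.58)]
analyser [(array([ 0.727, -0.153,  0.002]), 0.91)]
beaker [(array([ 0.49 , -0.278,  0.   ]), 0.84)]
sample_bottle [(array([ 0.617,  0.261, -0.002]), 0.76)]
wrist [0.524 0.07  0.374] {}
cassette []
cassette_notch [(array([0.431, 0.189, 0.005]), 0.8)]
cover [(array([ 0.577,  0.128, -0.   ]), 0.68)]
pocket []
pocket_key [(array([ 0.608, -0.124,  0.025]), 0.77)]
handle [(array([ 0.452, -0.14 ,  0.05 ]), 0.57)]
analyser [(array([ 0.724, -0.157,  0.006]), 0.92)]
beaker []
sample_bottle []
{'time_s': 1.0, 'joints': array([-2.23377421e-01,  3.12880387e-01,  1.49767955e+00, -1.03963609e-05,
        1.33098711e+00, -2.23353863e-01]), 'joint_velocities': array([-0.00142015,  0.00086224,  0.00019416,  0.00070395, -0.00043552,
      
[... 280 characters left out ...]
80e-05]), 'force': array([0.18141108, 0.04543704, 0.939076  ]), 'ft_torque': array([-0.00833525, -0.00758116, -0.03732445]), 'finger_force': 0.0, 'gripper_width': 0.08535242041451722}
{'mtx': array([[348.76266641,   0.        , 315.10557581],
       [  0.        , 348.76266641, 239.53220443],
       [  0.        ,   0.        ,   1.        ]]), 'hand_eye': array([[ 1.77797592e-04,  9.61267163e-01,  2.75618232e-01,
         6.98950405e-02],
       [ 9.99999920e-01, -2.69485139e-04,  2.94790505e-04,
        -1.08012566e-03],
       [ 3.57647450e-04,  2.75618158e-01, -9.61267134e-01,
        -1.46282007e-01],
       [ 0.00000000e+00,  0.00000000e+00,  0.00000000e+00,
         1.00000000e+00]])}
```

View pics/scene0.png

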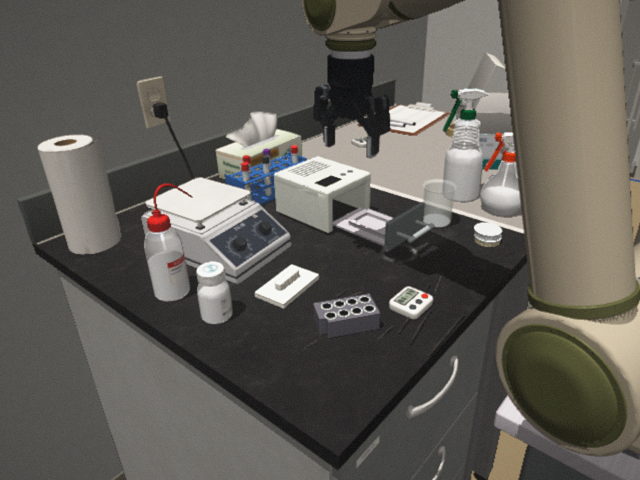

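View pics/wrist0.png

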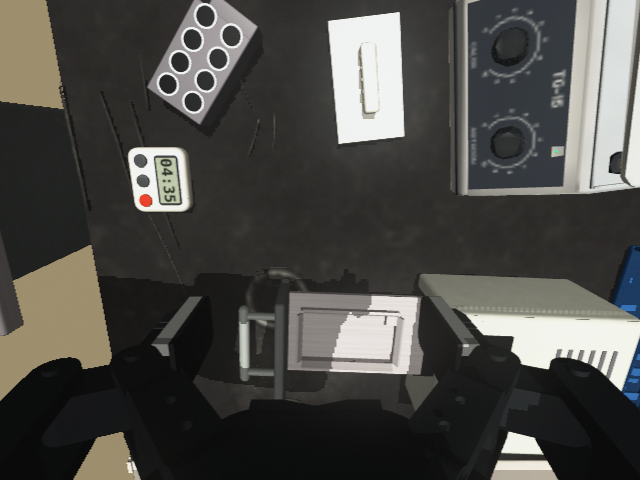

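```bash
cat >> h.py <<'E'
def rect(P,m):
    """min-area rect of the largest blob in mask m, in world xy (mm grid)"""
    n,l,st,_=cv2.connectedComponentsWithStats(m.astype(np.uint8)); k=1+np.argmax(st[1:,4])
    q=P[l==k]; (c,sz,a)=cv2.minAreaRect((q[:,:2]*1000).astype(np.float32)); 
    return np.round(c,1),np.round(sz,1),round(a,1),len(q),np.round(np.median(q[:,2]),4)
E
python3 - <<'E'
from h import *
for c in ['scene','wrist']:
    pic,P,T,K=cam(c); x,y,z=np.moveaxis(P,-1,0)
    box=(x>.48)&(x<.645)&(y>-.22)&(y<-.06)
    h=np.histogram(z[box],bins=np.arange(-.004,.1,.004));print([(round(b,3),int(n)) for n,b in zip(*h)])
    print('lip',rect(P,box&(z>.030)&(z<.042)))
    print('floor',rect(P,box&(abs(z-.020)<.004)&(x>.5)))
    b2=(x>.43)&(x<.51)&(y>-.24)&(y<-.04)&(z>.065)&(z<.09)
    print('panel',rect(P,b2))
    b3=(x>.43)&(x<.475)&(y>-.24)&(y<-.04)&(z>.035)&(z<.06)
    print('handle',rect(P,b3))
    b4=(x>.6)&(y<-.05)&(abs(z-.105)<.006); print('housing',rect(P,b4))
E
```

```text
[(np.float64(-0.004), 0), (np.float64(0.0), 0), (np.float64(0.004), 0), (np.float64(0.008), 0), (np.float64(0.012), 0), (np.float64(0.016), 0), (np.float64(0.02), 0), (np.float64(0.024), 0), (np.float64(0.028), 0), (np.float64(0.032), 0), (np.float64(0.036), 0), (np.float64(0.04), 0), (np.float64(0.044), 0), (np.float64(0.048), 0), (np.float64(0.052), 0), (np.float64(0.056), 0), (np.float64(0.06), 0), (np.float64(0.064), 0), (np.float64(0.068), 0), (np.float64(0.072), 0), (np.float64(0.076), 0), (np.float64(0.08), 0), (np.float64(0.084), 0), (np.float64(0.088), 0), (np.float64(0.092), 0)]Traceback (most recent call last):
  File "<stdin>", line 6, in <module>
  File "h.py", line 16, in rect
    n,l,st,_=cv2.connectedComponentsWithStats(m.astype(np.uint8)); k=1+np.argmax(st[1:,4])
                                                                       ~~~~~~~~~^^^^^^^^^^
    return _wrapfunc(a, 'argmax', axis=axis, out=out, **kwds)
    return bound(*args, **kwds)
ValueError: attempt to get argmax of an empty sequence
```

Request:
{"method": "apply_moves", "body": {"increments": [[[1,-0.5,0,0],[1,-0.5,0,0],[1,-0.5,0,0],[1,-0.5,0,0],[0,0,0,0],[0,0,0,0]]]}}

```text
time_s: 1.65
position: [0.4852, 0.0799, 0.2275]
ee_rot: [2.22, 2.222, 0.0]
force: [0.3, 0.0, 0.0]
gripper_width: 0.0852
finger_force: 0.0
```

Run:
```python
from h import *
for c in ['wrist','scene']:
    pic,P,T,K=cam(c); x,y,z=np.moveaxis(P,-1,0)
    if c=='wrist': cv2.imwrite('pics/w1.png',pic)
    b=(x>.34)&(x<.51)&(y>.05)&(y<.24)
    print('cas',rect(P,b&(z>.028)&(z<.042)))
    b=(x>.51)&(x<.65)&(y>.04)&(y<.2)
    print('cover',rect(P,b&(z>.006)&(z<.016)))
    print('rib',rect(P,b&(z>.022)&(z<.034)))
    for n in ['cassette','cassette_notch','cover']:
        r=optics.mark_of(n,c); print(n,[(np.round(a['location'],3),round(a['conf'],2)) for a in r[:2]])
s=sensors.observe();print(s['position'],s['force'],s['time_s'])
```

```text
cas (array([423. , 139.6]), array([100.2,  56.2]), 54.4, 6237, np.float64(0.0339))
cover (array([574.3, 124.1]), array([ 66.5, 110.3]), 6.3, 6121, np.float64(0.0107))
rib (array([574. , 124.1]), array([15.2, 60. ]), 6.1, 917, np.float64(0.0267))
cassette [(array([ 0.426,  0.138, -0.001]), 0.85)]
cassette_notch [(array([ 0.608, -0.124,  0.023]), 0.69), (array([0.433, 0.191, 0.006]), 0.61)]
cover [(array([ 0.576,  0.129, -0.   ]), 0.8)]Traceback (most recent call last):
  File "<stdin>", line 6, in <module>
  File "h.py", line 16, in rect
    n,l,st,_=cv2.connectedComponentsWithStats(m.astype(np.uint8)); k=1+np.argmax(st[1:,4])
                                                                       ~~~~~~~~~^^^^^^^^^^
    return _wrapfunc(a, 'argmax', axis=axis, out=out, **kwds)
    return bound(*args, **kwds)
ValueError: attempt to get argmax of an empty sequence
```

View pics/w1.png

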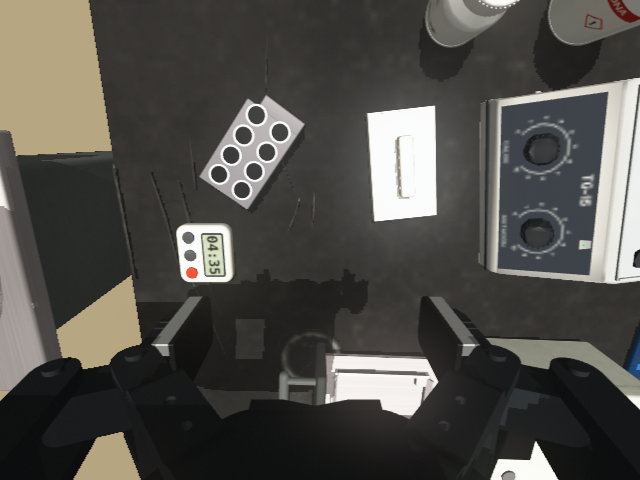

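Request:
{"method": "apply_moves", "body": {"increments": [[[0.75,-0.78,0,0],[0.75,-0.78,0,0],[0.74,-0.78,0,0],[0.74,-0.77,0,0],[0,0,0.5,1],[0,0,0.5,1],[0,0,0.5,1],[0,0,0.5,1],[0,0,0.5,1],[0,0,0.5,1]]]}}

```text
time_s: 2.9
position: [0.423, 0.1392, 0.1669]
ee_rot: [2.724, 1.565, -0.0]
force: [0.7, 0.8, -0.3]
gripper_width: 0.0856
finger_force: 0.0
```

Request:
{"method": "apply_moves", "body": {"increments": [[[0,0,0.5,1],[0,0,0.5,0.12],[0,0,0,0],[0,0,0,0]]]}}

```text
time_s: 3.3
position: [0.423, 0.1395, 0.1474]
ee_rot: [2.793, 1.438, -0.0]
force: [0.4, 0.5, 0.3]
gripper_width: 0.085
finger_force: 0.0
```

Run:
```python
from h import *
print(env.tip_reach)
pic,P,T,K=cam('wrist'); cv2.imwrite('pics/w2.png',pic)
s=sensors.observe(); Rt=R.from_rotvec(s['ee_rot']).as_matrix()
Q=(P-s['position'])@Rt; x,y,z=np.moveaxis(P,-1,0)
print(s['position'],s['time_s'],np.degrees(np.arctan2(Rt[1,0],Rt[0,0])))
m=(abs(Q[...,0])<.02)&(abs(Q[...,1])>.04)&(abs(Q[...,1])<.06)&(Q[...,2]<.05)
print('tips tool z',np.percentile(Q[m][:,2],[50,95,99,100]) if m.any() else None)
print('cas',rect(P,(x>.34)&(x<.51)&(y>.05)&(y<.24)&(z>.028)&(z<.042)&(Q[...,2]>.06)))
```

```text
0.025
[0.42310295 0.13953056 0.14768264] 3.35 54.468173632291695
tips tool z [-0.06749277 -0.025845   -0.01950406 -0.01515698]
cas (array([423.2, 139.7]), array([99.9, 56.2]), 54.5, 8769, np.float64(0.0339))
```

View pics/w2.png

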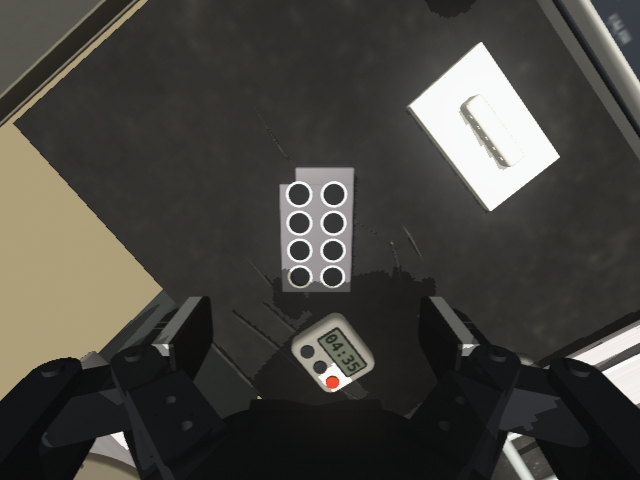

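Request:
{"method": "apply_moves", "body": {"increments": [[[0,0,0.9,0],[0,0,0.9,0],[0,0,0.9,0],[0,0,0.9,0],[0,0,0.9,0],[0,0,0.78,0],[0,0,0,0],[0,0,0,0]]]}}

```text
time_s: 4.15
position: [0.4232, 0.1396, 0.0423]
ee_rot: [2.794, 1.437, 0.001]
force: [0.3, 0.7, 0.3]
gripper_width: 0.0855
finger_force: 0.0
```

Request:
{"method": "apply_moves", "body": {"increments": [[[0,0,0,0],[0,0,0,0],[0,0,0,0],[0,0,0,0],[0,0,0,0],[0,0,0,0],[0,0,0,0],[0,0,0,0],[0,0,0,0],[0,0,0,0]]], "fingers": -1, "newtons": 35}}

```text
time_s: 5.15
position: [0.4228, 0.1396, 0.0417]
ee_rot: [-2.794, -1.436, 0.0]
force: [0.9, 0.4, -0.5]
gripper_width: -0.0002
finger_force: 0.0
```

Run:
```python
from h import *
pic,P,T,K=cam('wrist'); cv2.imwrite('pics/w3.png',pic)
s=sensors.observe(); Rt=R.from_rotvec(s['ee_rot']).as_matrix()
Q=(P-s['position'])@Rt
print(s['position'],s['time_s'],s['force'],s['gripper_width'])
# tool-frame side profile: pixels near each pad
for v in range(290,420,12): print(v,[tuple((Q[v,u]*1000).round().tolist()) for u in (190,210,225,240,400,420,440)])
```

```text
[0.42277706 0.13959497 0.04167911] 5.2 [ 0.53634351  0.38920071 -0.06450524] 6.649878695041302e-05
290 [(-16.0, -75.0, 43.0), (-16.0, -63.0, 44.0), (-16.0, -54.0, 44.0), (-16.0, -45.0, 44.0), (-16.0, 49.0, 43.0), (-16.0, 61.0, 44.0), (-16.0, 73.0, 44.0)]
302 [(-24.0, -75.0, 43.0), (-24.0, -64.0, 43.0), (-24.0, -55.0, 44.0), (-23.0, -45.0, 42.0), (-24.0, 50.0, 43.0), (-24.0, 62.0, 44.0), (-24.0, 73.0, 43.0)]
314 [(-31.0, -76.0, 42.0), (-32.0, -64.0, 43.0), (-32.0, -55.0, 44.0), (-32.0, -46.0, 44.0), (-32.0, 51.0, 45.0), (-32.0, 63.0, 44.0), (-32.0, 75.0, 44.0)]
326 [(-40.0, -77.0, 44.0), (-40.0, -65.0, 44.0), (-40.0, -56.0, 44.0), (-40.0, -46.0, 43.0), (-40.0, 51.0, 44.0), (-40.0, 63.0, 44.0), (-37.0, 73.0, 38.0)]
338 [(-48.0, -78.0, 43.0), (11.0, -33.0, -53.0), (nan, nan, nan), (12.0, -24.0, -53.0), (12.0, 24.0, -54.0), (11.0, 31.0, -53.0), (-45.0, 74.0, 38.0)]
350 [(11.0, -37.0, -59.0), (11.0, -31.0, -59.0), (12.0, -27.0, -59.0), (10.0, -23.0, -58.0), (11.0, 24.0, -59.0), (11.0, 29.0, -59.0), (11.0, 35.0, -59.0)]
362 [(11.0, -35.0, -64.0), (12.0, -29.0, -65.0), (10.0, -26.0, -63.0), (7.0, -23.0, -59.0), (9.0, 23.0, -61.0), (12.0, 27.0, -65.0), (11.0, 33.0, -63.0)]
374 [(11.0, -33.0, -69.0), (9.0, -29.0, -66.0), (5.0, -27.0, -61.0), (4.0, -23.0, -60.0), (4.0, 24.0, -60.0), (8.0, 28.0, -65.0), (11.0, 31.0, -69.0)]
386 [(9.0, -33.0, -72.0), (-83.0, -68.0, 43.0), (1.0, -27.0, -61.0), (17.0, -17.0, -81.0), (-0.0, 24.0, -60.0), (-82.0, 66.0, 42.0), (9.0, 31.0, -72.0)]
398 [(-93.0, -82.0, 44.0), (nan, nan, nan), (-4.0, -28.0, -60.0), (16.0, -17.0, -84.0), (-4.0, 24.0, -60.0), (-8.0, 32.0, -55.0), (-91.0, 80.0, 42.0)]
410 [(-8.0, -38.0, -61.0), (-8.0, -32.0, -61.0), (-8.0, -28.0, -61.0), (16.0, -16.0, -88.0), (17.0, 16.0, -88.0), (-8.0, 30.0, -61.0), (-8.0, 36.0, -61.0)]
```

View pics/w3.png

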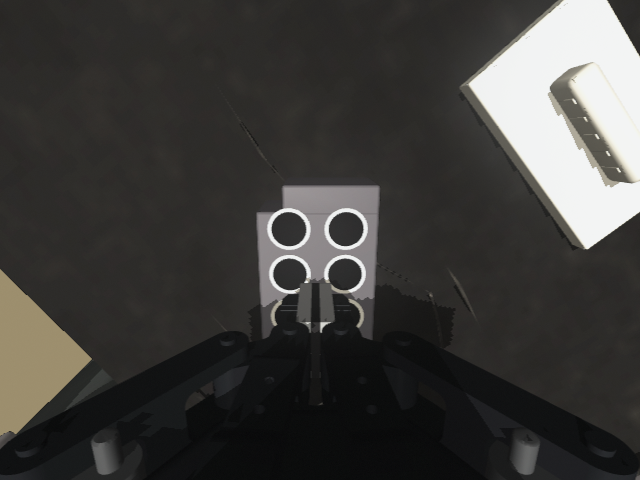

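Run:
```python
from h import *
pic,P,T,K=cam('wrist')
s=sensors.observe(); Rt=R.from_rotvec(s['ee_rot']).as_matrix()
Q=(P-s['position'])@Rt
for v in range(268,345,6): print(v,[tuple((Q[v,u]*1000).round().tolist()) for u in (275,300,306,312,324,330,336)])
x,y,z=np.moveaxis(P,-1,0)
print('cas',rect(P,(x>.34)&(x<.51)&(y>.05)&(y<.24)&(z>.030)&(z<.038)), s['force'],s['joints'])
```

```text
268 [(11.0, -20.0, 8.0), (11.0, -8.0, 8.0), (11.0, -5.0, 8.0), (11.0, -2.0, 8.0), (11.0, 3.0, 8.0), (11.0, 6.0, 7.0), (11.0, 9.0, 7.0)]
274 [(8.0, -20.0, 7.0), (8.0, -8.0, 8.0), (8.0, -5.0, 8.0), (8.0, -2.0, 8.0), (7.0, 3.0, 9.0), (8.0, 6.0, 8.0), (8.0, 9.0, 8.0)]
280 [(5.0, -20.0, 7.0), (5.0, -8.0, 7.0), (5.0, -5.0, 8.0), (5.0, -2.0, 9.0), (5.0, 3.0, 8.0), (5.0, 6.0, 7.0), (5.0, 9.0, 7.0)]
286 [(1.0, -20.0, 9.0), (10.0, -7.0, -11.0), (11.0, -5.0, -12.0), (10.0, -2.0, -12.0), (11.0, 3.0, -12.0), (10.0, 5.0, -10.0), (2.0, 9.0, 8.0)]
292 [(-1.0, -20.0, 8.0), (11.0, -7.0, -18.0), (10.0, -5.0, -17.0), (11.0, -2.0, -19.0), (10.0, 3.0, -17.0), (10.0, 5.0, -17.0), (-1.0, 9.0, 8.0)]
298 [(-4.0, -20.0, 7.0), (10.0, -7.0, -23.0), (11.0, -4.0, -24.0), (11.0, -2.0, -23.0), (11.0, 2.0, -24.0), (11.0, 5.0, -24.0), (6.0, 8.0, -14.0)]
304 [(-8.0, -20.0, 8.0), (11.0, -7.0, -29.0), (10.0, -4.0, -28.0), (10.0, -2.0, -28.0), (11.0, 2.0, -28.0), (10.0, 5.0, -28.0), (6.0, 7.0, -20.0)]
310 [(-11.0, -20.0, 7.0), (10.0, -6.0, -32.0), (10.0, -4.0, -33.0), (10.0, -2.0, -33.0), (10.0, 2.0, -33.0), (10.0, 4.0, -
[... 282 characters left out ...]
 (10.0, 4.0, -42.0), (11.0, 6.0, -43.0)]
328 [(11.0, -14.0, -47.0), (12.0, -6.0, -47.0), (11.0, -4.0, -46.0), (8.0, -2.0, -41.0), (11.0, 2.0, -47.0), (11.0, 4.0, -47.0), (12.0, 6.0, -48.0)]
334 [(12.0, -13.0, -51.0), (11.0, -6.0, -50.0), (11.0, -4.0, -50.0), (6.0, -2.0, -41.0), (11.0, 2.0, -50.0), (11.0, 4.0, -50.0), (11.0, 6.0, -51.0)]
340 [(11.0, -13.0, -53.0), (11.0, -5.0, -54.0), (12.0, -4.0, -54.0), (4.0, -2.0, -41.0), (11.0, 2.0, -54.0), (11.0, 4.0, -53.0), (12.0, 5.0, -54.0)]
cas (array([429.6, 148.9]), array([77.8, 56.4]), 54.5, 13812, np.float64(0.0339)) [-0.1733976  -0.3843958   0.39158696] [5.45730693e-02 4.00801925e-01 1.93887212e+00 4.10363133e-05
 8.01926766e-01 6.75920684e-01]
```

Request:
{"method": "apply_moves", "body": {"increments": [[[0,0,0,0],[0,0,0,0],[0,0,0,0],[0,0,0,0],[0,0,0,0],[0,0,0,0],[0,0,0,0]]], "fingers": 1}}

```text
time_s: 5.95
position: [0.4228, 0.1396, 0.0417]
ee_rot: [-2.794, -1.436, 0.0]
force: [-0.0, 0.4, 0.2]
gripper_width: 0.0854
finger_force: 0.0
```

Request:
{"method": "apply_moves", "body": {"increments": [[[0,0,0.5,0],[0,0,0.5,0],[0,0,0.5,0],[0,0,0.5,0],[0,0,0,0],[0,0,0,0]]]}}

```text
time_s: 6.55
position: [0.4227, 0.1396, 0.0014]
ee_rot: [-2.794, -1.436, 0.001]
force: [-0.8, 0.8, -0.1]
gripper_width: 0.0855
finger_force: 0.0
```

Request:
{"method": "apply_moves", "body": {"increments": [[[0,0,0,0],[0,0,0,0],[0,0,0,0],[0,0,0,0],[0,0,0,0],[0,0,0,0],[0,0,0,0]]], "fingers": -1, "newtons": 35}}

```text
time_s: 7.25
position: [0.4231, 0.1396, 0.0023]
ee_rot: [2.794, 1.436, 0.001]
force: [-1.5, -0.1, 4.6]
gripper_width: 0.0554
finger_force: 38.1
```

```bash
cat >> h.py <<'E'
def tool(P):
    s=sensors.observe(); Rt=R.from_rotvec(s['ee_rot']).as_matrix()
    return (P-s['position'])@Rt, s
E
python3 - <<'E'
from h import *
pic,P,T,K=cam('wrist'); Q,s=tool(P)
print(s['position'],s['gripper_width'],s['finger_force'],s['force'])
# lowest visible finger points by side
for sg in (-1,1):
    m=(abs(Q[...,0]-10.5e-3)<.004)&(sg*Q[...,1]>.029)&(sg*Q[...,1]<.045)
    print(sg,np.sort((Q[m][:,2]*1000).round(1))[-12:])
x,y,z=np.moveaxis(P,-1,0)
print('cas',rect(P,(x>.34)&(x<.51)&(y>.05)&(y<.24)&(z>.030)&(z<.038)))
cv2.imwrite('pics/w4.png',pic)
E
```

```text
[0.42311345 0.13961157 0.00224606] 0.05552149012474238 38.08714270591736 [-0.7398973  -0.92539933  5.14952101]
-1 [5.  5.  5.  5.  5.1 5.1 5.1 5.1 5.2 5.2 5.5 5.5]
1 [5.1 5.2 5.2 5.2 5.2 5.3 5.3 5.3 5.3 5.4 5.4 5.5]
cas (array([427.2, 146.5]), array([85.2, 83.1]), 53.5, 30682, np.float64(0.0339))
```

View pics/w4.png

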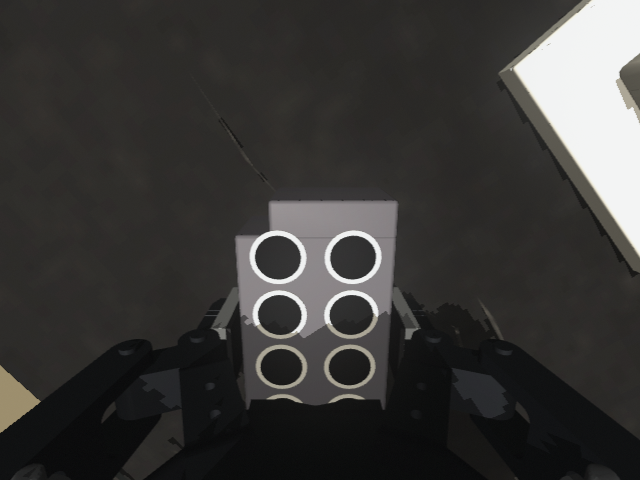

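Run:
```python
from h import *
pic,P,T,K=cam('wrist'); Q,s=tool(P)
for v in range(282,350,6): print(v,[tuple((Q[v,u]*1000).round().tolist()) for u in (214,222,226,230,234,238,394,398,402,406,414)])
```

```text
282 [(6.0, -48.0, 4.0), (nan, nan, nan), (5.0, -43.0, 5.0), (6.0, -40.0, 3.0), (5.0, -39.0, 5.0), (20.0, -28.0, -31.0), (6.0, 36.0, 4.0), (6.0, 38.0, 4.0), (6.0, 39.0, 4.0), (6.0, 41.0, 4.0), (6.0, 45.0, 3.0)]
288 [(3.0, -48.0, 4.0), (3.0, -44.0, 4.0), (2.0, -43.0, 5.0), (3.0, -41.0, 4.0), (10.0, -34.0, -14.0), (18.0, -29.0, -30.0), (10.0, 32.0, -14.0), (10.0, 33.0, -13.0), (2.0, 40.0, 5.0), (2.0, 42.0, 5.0), (2.0, 45.0, 5.0)]
294 [(-1.0, -48.0, 4.0), (-0.0, -44.0, 3.0), (-0.0, -43.0, 4.0), (11.0, -35.0, -20.0), (10.0, -33.0, -20.0), (10.0, -32.0, -19.0), (10.0, 30.0, -19.0), (10.0, 32.0, -19.0), (-1.0, 40.0, 4.0), (-0.0, 42.0, 4.0), (-1.0, 46.0, 5.0)]
300 [(-3.0, -48.0, 3.0), (6.0, -39.0, -16.0), (11.0, -35.0, -25.0), (10.0, -33.0, -24.0), (11.0, -32.0, -25.0), (11.0, -30.0, -25.0), (10.0, 29.0, -25.0), (10.0, 31.0, -25.0), (10.0, 33.0, -24.0), (7.0, 36.0, -17.0), (-4.0, 46.0, 4.0)]
306 [(7.0, -41.0, -22.0), (6.0, -37.0, -22.0), (nan, nan, nan), (10.0, -32.0, -30.0), (10.0, -31.0, -29.0), (11.0, -29.0, -31.0), (10.0, 28.0, -28.0), (11.0, 29.0, -30.0), (10.0, 31.0, -30.0), (11.0, 32.
[... 988 characters left out ...]
6 [(11.0, -32.0, -50.0), (8.0, -31.0, -46.0), (7.0, -30.0, -45.0), (8.0, -29.0, -46.0), (5.0, -28.0, -42.0), (2.0, -29.0, -36.0), (2.0, 27.0, -37.0), (6.0, 27.0, -43.0), (7.0, 28.0, -44.0), (7.0, 29.0, -45.0), (11.0, 30.0, -51.0)]
342 [(11.0, -31.0, -54.0), (6.0, -31.0, -47.0), (6.0, -30.0, -46.0), (6.0, -29.0, -46.0), (3.0, -28.0, -42.0), (-0.0, -28.0, -37.0), (0.0, 27.0, -37.0), (4.0, 27.0, -43.0), (5.0, 28.0, -46.0), (6.0, 29.0, -46.0), (12.0, 28.0, -55.0)]
348 [(11.0, -30.0, -58.0), (12.0, -28.0, -58.0), (4.0, -30.0, -46.0), (3.0, -29.0, -46.0), (1.0, -28.0, -43.0), (-2.0, -28.0, -37.0), (-1.0, 27.0, -39.0), (2.0, 27.0, -44.0), (3.0, 28.0, -46.0), (4.0, 28.0, -48.0), (11.0, 28.0, -58.0)]
```

Request:
{"method": "apply_moves", "body": {"increments": [[[0,0,-0.5,0],[0,0,-0.5,0],[0,0,-1,0],[0,0,-1,0],[0,0,-1,0],[0,0,-1,0],[0,0,-1,0],[0,0,-1,0],[0,0,0,0],[0,0,0,0]]]}}

```text
time_s: 8.35
position: [0.4226, 0.1396, 0.1416]
ee_rot: [2.794, 1.436, 0.0]
force: [0.2, -0.5, -2.2]
gripper_width: 0.0553
finger_force: 38.0
```

Run:
```python
from h import *
pic,P,T,K=cam('wrist'); Q,s=tool(P)
print(s['force'],s['gripper_width'],s['finger_force'])
m=(Q[...,2]>.028)&(Q[...,2]<.036)&(abs(Q[...,0])<.06)&(abs(Q[...,1])<.035)&(Q[...,0]>-.02)
print('top z',np.nanmedian(Q[m][:,2]))
q=Q[m]; print('max x',np.percentile(q[:,0],[99,99.7,100]),'y at x>30mm',[np.percentile(q[(q[:,0]>a)&(q[:,0]<a+.01)][:,1],[.5,99.5]) for a in (.018,.026)], 'y x>40',np.percentile(q[q[:,0]>.040][:,1],[.5,99.5]))
for v in range(282,350,6): print(v,[tuple((Q[v,u]*1000).round().tolist()) for u in (222,226,230,234,398,402,406)])
```

```text
[ 0.02170515  0.77890957 -1.86248956] 0.055058369035668894 37.998976707458496
top z nan
  return np.nanmean(a, axis, out=out, keepdims=keepdims)
Traceback (most recent call last):
IndexError: index -1 is out of bounds for axis 0 with size 0
```

Request:
{"method": "apply_moves", "body": {"increments": [[[0,0,-0.1,1],[0,0,-0.1,1],[0,0,-0.1,1],[0,0,-0.1,1],[0,0,-0.1,1],[0,0,-0.1,1],[0,0,-0.1,1],[0,0,-0.1,1],[0,0,-0.1,1],[0,0,-0.1,1]]]}}

```text
time_s: 9.4
position: [0.4222, 0.1395, 0.1606]
ee_rot: [3.139, 0.115, -0.004]
force: [0.2, 1.0, -1.2]
gripper_width: 0.0555
finger_force: 37.9
```

Request:
{"method": "apply_moves", "body": {"increments": [[[0,0.6,0,1],[0,1,0,0.3],[0,1,0,0],[0,1,0,0],[0,1,0,0],[0,1,0,0],[0,1,0,0],[0,1,0,0],[0,1,0,0],[0,1,0,0]]]}}

```text
time_s: 10.4
position: [0.417, -0.0529, 0.1606]
ee_rot: [-3.14, 0.058, 0.003]
force: [0.4, 0.2, -1.5]
gripper_width: 0.0555
finger_force: 37.9
```

Request:
{"method": "apply_moves", "body": {"increments": [[[0.3,1,0,0],[0.3,1,0,0],[0.3,1,0,0],[0,0.5,0,0],[0,0,0,0],[0,0,0,0],[0,0,0,0]]]}}

```text
time_s: 11.1
position: [0.4328, -0.122, 0.1616]
ee_rot: [-3.141, 0.056, 0.001]
force: [-0.2, 0.0, -1.4]
gripper_width: 0.0555
finger_force: 37.9
```

```bash
cat > m.py <<'E'
from h import *
pic,P,T,K=cam('wrist'); Q,s=tool(P); Rt=R.from_rotvec(s['ee_rot']).as_matrix()
x,y,z=np.moveaxis(P,-1,0)
print(s['position'].round(4),'yaw',np.degrees(np.arctan2(Rt[1,0],Rt[0,0])).round(2),s['force'].round(1),s['time_s'],s['gripper_width'])
b=(x>.48)&(x<.64)&(y>-.22)&(y<-.06)&(Q[...,2]>.03)
def tryrect(n,m):
    try: print(n,rect(P,m))
    except ValueError: print(n,'none')
tryrect('lip',b&(z>.030)&(z<.042)); tryrect('drawer',b&(z>.016)&(z<.042)); tryrect('floor',b&(z<.0225)&(z>.015))
tryrect('floor+blk',b&(z<.0305)&(z>.015))
b2=(x>.43)&(x<.52)&(y>-.24)&(y<-.04)&(z>.072)&(z<.088); tryrect('panel',b2&(Q[...,2]>.02))
tryrect('housing',(x>.6)&(y<-.05)&(abs(z-.105)<.004))
q=Q[(Q[...,2]<-.024)&(Q[...,2]>-.038)&(abs(Q[...,1])<.035)&(Q[...,0]>.018)&(Q[...,0]<.07)]*1000
print('cas tool: topz',np.median(q[:,2]).round(1),'xmax',np.percentile(q[:,0],[99,99.9]).round(1))
for a in (20,26,42): 
    r=q[(q[:,0]>a)&(q[:,0]<a+6)]; print(a,np.percentile(r[:,1],[.5,99.5]).round(1))
np.savez('last.npz',P=P,Q=Q); import sys; cv2.imwrite(sys.argv[1],pic)
E
python3 m.py pics/w5.png
```

```text
[ 0.4329 -0.1221  0.1617] yaw -2.05 [ 0.4 -0.3 -1.6] 11.15 0.055588523515495654
lip (array([ 550. , -178.5]), array([ 6.7, 84.3]), 87.4, 1067, np.float64(0.0328))
drawer (array([ 545.3, -144.5]), array([123.5, 105.1]), 87.6, 19862, np.float64(0.0199))
floor (array([ 553.5, -144.9]), array([60.3, 88.4]), 87.6, 10362, np.float64(0.0197))
floor+blk (array([ 545.3, -144.5]), array([100.4, 105.1]), 87.6, 17277, np.float64(0.0198))
panel (array([ 487.9, -141.9]), array([129.1,  10.1]), 87.6, 3185, np.float64(0.0793))
housing none
cas tool: topz -31.4 xmax [49.5 49.7]
20 [-27.3  27.5]
26 [-27.3  27.5]
42 [-15.5  27.7]
```

View pics/w5.png

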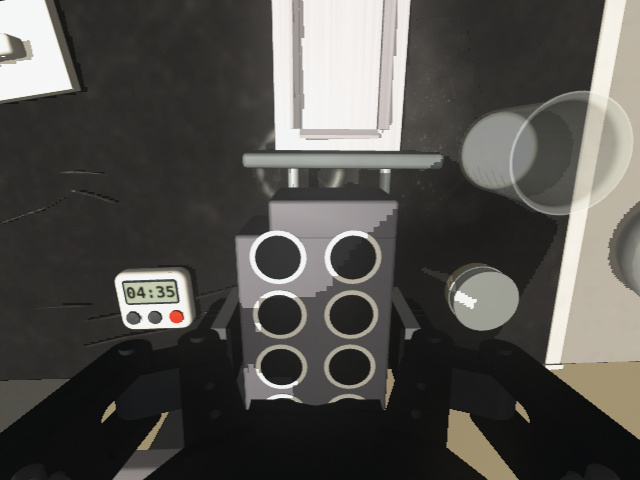

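Request:
{"method": "apply_moves", "body": {"increments": [[[0,0,0,0.07],[0.8,0.3,0,0],[0.8,0.3,0,0],[0.8,0.3,0,0],[0,0,0,0],[0,0,0,0],[0,0,0,0],[0,0,0,0]]]}}

```text
time_s: 11.95
position: [0.4798, -0.1426, 0.1618]
ee_rot: [-3.141, 0.067, 0.0]
force: [0.3, -0.0, -2.0]
gripper_width: 0.0555
finger_force: 37.9
```

```bash
python3 m.py pics/w6.png
python3 - <<'E'
from h import *
d=np.load('last.npz');P=d['P'];Q=d['Q']
# rotate into drawer frame (yaw -2.4) about panel-based pocket centre; profile of heights along drawer x and y
a=np.radians(-2.4);Ra=np.array([[np.cos(a),-np.sin(a)],[np.sin(a),np.cos(a)]])
D=(P[...,:2]-[.5608,-.1450])@Ra*1000; z=P[...,2]*1000
ok=Q[...,2]>.03
for x in range(20,66,2):
    m=ok&(abs(D[...,0]-x)<1)&(abs(D[...,1]+5)<12); print(x,np.nanmedian(z[m]).round(1),end='; ')
print()
for y in list(range(-40,-24,1))+list(range(25,41)):
    m=ok&(abs(D[...,1]-y)<.5)&(abs(D[...,0]-20)<12); print(y,np.nanmedian(z[m]).round(1),end='; ')
E
```

```text
[ 0.4799 -0.1427  0.1618] yaw -2.45 [-0.1  0.1 -2.1] 12.0 0.05534253506610175
lip (array([ 562.4, -111.4]), array([  6.8, 104.1]), 87.7, 1125, np.float64(0.0329))
drawer (array([ 567.2, -138.3]), array([114.4, 149.8]), 87.7, 23727, np.float64(0.0199))
floor (array([ 561.7, -145.1]), array([ 60.4, 103.4]), 87.6, 10447, np.float64(0.0197))
floor+blk (array([ 567.5, -138.9]), array([113.3, 149.3]), 87.7, 20832, np.float64(0.0198))
panel (array([490.8, -85.7]), array([16.9,  9.7]), 86.2, 306, np.float64(0.0791))
housing none
cas tool: topz -31.5 xmax [49.5 49.7]
20 [-27.4  27.6]
26 [-27.3  27.6]
42 [-15.4  27.6]
20 19.7; 22 19.6; 24 19.6; 26 19.9; 28 19.6; 30 19.8; 32 19.9; 34 19.7; 36 19.8; 38 19.7; 40 19.7; 42 19.7; 44 19.8; 46 19.8; 48 19.6; 50 19.6; 52 24.5; 54 30.8; 56 33.5; 58 33.4; 60 nan; 62 20.0; 64 19.7; 
-40 19.4; -39 19.7; -38 nan; -37 32.5; -36 33.5; -35 34.2; -34 33.4; -33 31.9; -32 30.6; -31 29.0; -30 23.3; -29 19.6; -28 19.9; -27 19.7; -26 19.6; -25 19.5; 25 19.7; 26 19.8; 27 19.7; 28 19.9; 29 19.7; 30 25.8; 31 29.3; 32 30.8; 33 32.4; 34 33.7; 35 33.5; 36 33.3; 37 32.6; 38 21.5; 39 19.7; 40 19.9;
  return np.nanmean(a, axis, out=out, keepdims=keepdims)
```

Request:
{"method": "apply_moves", "body": {"increments": [[[0.82,-0.012,0,0],[0.82,-0.012,0,0],[0.82,-0.012,0,0],[0.82,-0.012,0,0],[0.81,-0.012,0,0],[0,0,0.5,0],[0,0,1,0],[0,0,1,0],[0,0,0,0],[0,0,0,0]]]}}

```text
time_s: 13.0
position: [0.5616, -0.1452, 0.1119]
ee_rot: [-3.141, 0.067, 0.001]
force: [0.4, 0.1, -2.1]
gripper_width: 0.0554
finger_force: 38.0
```

Run:
```python
from h import *
s=sensors.observe();Rt=R.from_rotvec(s['ee_rot']).as_matrix()
d=np.array([.5616,-.1450,0])-s['position']
print(s['position'],np.degrees(np.arctan2(Rt[1,0],Rt[0,0])),'rows needed',Rt.T@d/.02)
```

```text
[ 0.56159745 -0.14515877  0.11189573] -2.4561864170280194 rows needed [ 2.38851745e-03 -6.87514847e-03  5.59478738e+00]
```

Request:
{"method": "apply_moves", "body": {"increments": [[[0,0,0.8,0],[0,0,0.8,0],[0,0,0.8,0],[0,0,0.5,0],[0,0,0.4,0],[0,0,0.3,0],[0,0,0.3,0],[0,0,0.2,0],[0,0,0.1,0],[0,0,0.1,0]]]}}

```text
time_s: 14.0
position: [0.5623, -0.1454, 0.026]
ee_rot: [3.14, -0.067, 0.001]
force: [-3.1, 1.4, 11.4]
gripper_width: 0.0555
finger_force: 46.7
```

Request:
{"method": "apply_moves", "body": {"increments": [[[0,0,0.05,0],[0,0,0.05,0],[0,0,0.05,0],[0,0,0,0],[0,0,0,0]]]}}

```text
time_s: 14.5
position: [0.5639, -0.1456, 0.0258]
ee_rot: [3.139, -0.067, 0.008]
force: [-1.9, 4.8, 18.2]
gripper_width: 0.0552
finger_force: 52.3
```

Request:
{"method": "apply_moves", "body": {"increments": [[[0,0,-0.1,0],[0,0,-0.1,0],[0,0,0,0]]]}}

```text
time_s: 14.8
position: [0.562, -0.1453, 0.0267]
ee_rot: [3.141, -0.067, -0.0]
force: [0.4, -0.8, -3.6]
gripper_width: 0.0556
finger_force: 38.1
```

```bash
python3 m.py pics/w7.png
python3 - <<'E'
from h import *
pic,P,T,K=cam('wrist');Q,s=tool(P)
print(s['joints'],s['joint_velocities'],s['joint_efforts'])
print('pocket_key',optics.mark_of('pocket_key','wrist')[:1])
E
```

```text
[ 0.5619 -0.1452  0.0265] yaw -2.46 [-0.2 -0.3 -0.4] 14.85 0.0554452168112234
lip none
drawer none
floor none
floor+blk none
panel none
housing (array([ 645.6, -149.7]), array([123. ,  17.1]), 87.5, 65298, np.float64(0.1045))
cas tool: topz -31.7 xmax [49.7 49.8]
20 [-27.2  27.7]
26 [-27.2  27.6]
42 [-15.4  27.7]
[-4.54632784e-01  6.57183668e-01  1.53458107e+00 -6.78362328e-05
  9.50079005e-01  1.15899429e+00] [ 1.94557614e-03 -3.12532138e-06 -9.82800321e-04 -1.90416590e-03
  5.00490057e-04  2.55134478e-03] [-8.86756461e-02 -5.11844158e+01 -2.07129979e+01 -5.34833787e-03
  6.57053129e-02  6.96501884e-03]
pocket_key [{'location': [0.6092, -0.1259, 0.0226], 'conf': 0.72}]
```

View pics/w7.png

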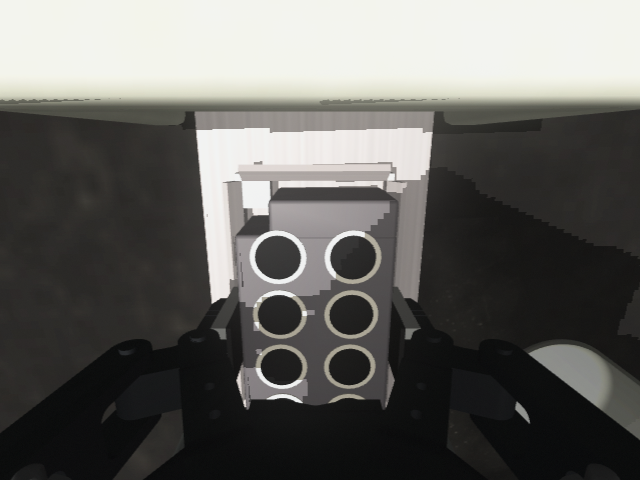

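Request:
{"method": "apply_moves", "body": {"increments": [[[0,0,0,0],[0,0,0,0],[0,0,0,0],[0,0,0,0],[0,0,0,0],[0,0,0,0]]], "fingers": 0.6}}

```text
time_s: 15.55
position: [0.5621, -0.1452, 0.0267]
ee_rot: [-3.141, 0.067, -0.0]
force: [-0.6, -0.1, 0.4]
gripper_width: 0.0681
finger_force: 0.0
```

```bash
cat > t.py <<'E'
from h import *
pic,P,T,K=cam('wrist');Q,s=tool(P); x,y,z=np.moveaxis(P,-1,0)
print(s['position'],s['gripper_width'],s['force'].round(1))
a=np.radians(-2.4);c=np.array([.5613,-.1451]);Ra=np.array([[np.cos(a),-np.sin(a)],[np.sin(a),np.cos(a)]])
D=(P[...,:2]-c)@Ra*1000
m=(abs(D[...,0])<50)&(abs(D[...,1])<30)&(z>.048)&(z<.064)&(D[...,0]>0)
A=np.c_[D[m],np.ones(m.sum())];f=np.linalg.lstsq(A,z[m]*1000,rcond=None)[0]
print('top plane: tilt deg x,y',np.degrees(f[:2]),'z at pocket centre',f[2],'med',np.median(z[m]),m.sum())
q=D[m]; print('xmax',np.percentile(q[:,0],[99,99.9]),'y@20',np.percentile(q[abs(q[:,0]-20)<4][:,1],[.5,99.5]),'y@45+',np.percentile(q[q[:,0]>41][:,1],[.5,99.5]))
E
python3 t.py
```

```text
[ 0.56204694 -0.14521864  0.02672025] 0.06841741593644825 [-0.5  0.2 -0.5]
top plane: tilt deg x,y [-0.51222058 -0.05442481] z at pocket centre 54.116196042598006 med 0.05390750208486062 18726
xmax [49.58900671 49.98319154] y@20 [-27.74584217  27.14887042] y@45+ [-27.85727158  15.25786192]
```

Request:
{"method": "apply_moves", "body": {"increments": [[[0,0,-0.3,0],[0,0,-0.7,0],[0,0,-1,0],[0,0,-1,0],[0,0,-1,0],[0,0,-1,0],[0,0,-1,0],[0,0,-0.7,0],[0,-0.9,0,0],[0,-0.9,0,0]]]}}

```text
time_s: 16.6
position: [0.5635, -0.108, 0.1611]
ee_rot: [-3.141, 0.068, -0.001]
force: [0.2, 1.0, -0.3]
gripper_width: 0.0684
finger_force: 0.0
```

Request:
{"method": "apply_moves", "body": {"increments": [[[0,-1,0,0],[0,-1,0,0],[0,-1,0,0],[0,-1,0,0],[0,-1,0,0],[0,-1,0,0],[0,-1,0,0],[0,-1,0,0],[0,-1,0,0],[0,-1,0,0]]], "fingers": -0.3}}

```text
time_s: 17.6
position: [0.5712, 0.0929, 0.16]
ee_rot: [-3.141, 0.065, 0.003]
force: [0.2, -0.4, -0.1]
gripper_width: 0.0299
finger_force: 0.0
```

Request:
{"method": "apply_moves", "body": {"increments": [[[0,-0.9,0,-1],[0,-0.7,0,-1],[0,0,0,-1],[0,0,0,-1],[0,0,0,-1],[0,0,0,-1],[0,0,0,-1],[0,0,0,-1],[0,0,0,-1],[0,0,0,-1]]]}}

```text
time_s: 18.6
position: [0.5713, 0.124, 0.16]
ee_rot: [-2.871, -1.273, 0.002]
force: [0.7, 0.3, -0.6]
gripper_width: 0.03
finger_force: 0.0
```

Request:
{"method": "apply_moves", "body": {"increments": [[[0,0,0,-1],[0,0,0,-1],[0,0,0,-1],[0,0,0,-1],[0,0,0,-1],[0,0,0,-1],[0,0,0,-1],[0,0,0,-1],[0,0,0,-1],[0,0,0,-0.73]]]}}

```text
time_s: 19.6
position: [0.5713, 0.124, 0.16]
ee_rot: [-2.092, -2.342, 0.002]
force: [0.4, 0.8, -0.2]
gripper_width: 0.0301
finger_force: 0.0
```

Request:
{"method": "apply_moves", "body": {"increments": [[[0,0,0,0],[0,0,0,0],[0,0,0,0]]]}}

```text
time_s: 19.9
position: [0.572, 0.123, 0.1605]
ee_rot: [-2.099, -2.337, 0.001]
force: [-0.4, -0.9, -0.6]
gripper_width: 0.0301
finger_force: 0.0
```

```bash
cat > c.py <<'E'
from h import *
pic,P,T,K=cam('wrist');Q,s=tool(P); x,y,z=np.moveaxis(P,-1,0);Rt=R.from_rotvec(s['ee_rot']).as_matrix()
print(s['position'],s['gripper_width'],s['time_s'],np.degrees(np.arctan2(Rt[1,0],Rt[0,0])))
b=(x>.5)&(x<.65)&(y>.03)&(y<.22)&(Q[...,2]>.04)
print('cover',rect(P,b&(z>.006)&(z<.016)))
r=rect(P,b&(z>.022)&(z<.034)); print('rib',r)
d=np.r_[r[0]/1000,0]-s['position'];print('rows',Rt.T@d/.02)
E
python3 c.py
```

```text
[0.57205201 0.1229144  0.16054173] 0.030265595084029567 19.95 96.1617770301592
cover (array([574.2, 124.2]), array([ 66.2, 110.2]), 6.3, 8110, np.float64(0.0106))
rib (array([574.1, 124.8]), array([14.5, 58.9]), 6.8, 1174, np.float64(0.0269))
rows [0.08214481 0.11472609 8.02705338]
```

Request:
{"method": "apply_moves", "body": {"increments": [[[0.055,0.115,0.5,0],[0,0,1,0],[0,0,1,0],[0,0,1,0],[0,0,1,0],[0,0,1,0],[0,0,0.7,0],[0,0,0.4,0],[0,0,0.27,0],[0,0,0,0]]]}}

```text
time_s: 20.95
position: [0.5744, 0.1239, 0.023]
ee_rot: [-2.098, -2.338, 0.0]
force: [0.3, 0.0, 0.7]
gripper_width: 0.0295
finger_force: 0.0
```

Request:
{"method": "apply_moves", "body": {"increments": [[[0,0,0,0],[0,0,0,0],[0,0,0,0],[0,0,0,0],[0,0,0,0],[0,0,0,0]]], "fingers": -1, "newtons": 30}}

```text
time_s: 21.55
position: [0.5746, 0.1239, 0.0236]
ee_rot: [2.098, 2.338, 0.0]
force: [-0.4, -0.7, 2.5]
gripper_width: -0.0003
finger_force: 1.4
```

Request:
{"method": "apply_moves", "body": {"increments": [[[0,0,-0.3,0],[0,0,-0.7,0],[0,0,-1,0],[0,0,-1,0],[0,0,-1,0],[0,0,-1,0],[0,0,-1,0],[0,0,-1,0],[0,0,0,0],[0,0,0,0]]]}}

```text
time_s: 22.55
position: [0.5743, 0.1239, 0.1635]
ee_rot: [2.098, 2.338, 0.001]
force: [-0.0, -0.4, -0.4]
gripper_width: -0.0
finger_force: 0.0
```

```bash
cat > k.py <<'E'
from h import *
pic,P,T,K=cam('wrist');Q,s=tool(P);Rt=R.from_rotvec(s['ee_rot']).as_matrix()
print(s['position'],s['gripper_width'],s['finger_force'],s['time_s'],'yaw',np.degrees(np.arctan2(Rt[1,0],Rt[0,0])),s['force'].round(1))
m=(abs(Q[...,1])<.045)&(Q[...,0]>.014)&(Q[...,0]<.075)&(Q[...,2]>-.02)&(Q[...,2]<.022)
q=Q[m]*1000; f=np.linalg.lstsq(np.c_[q[:,:2],np.ones(len(q))],q[:,2],rcond=None)[0]
print('plate tool z med',np.median(q[:,2]).round(1),'tilt deg',np.degrees(f[:2]).round(2),len(q))
p=q[abs(q[:,2]-np.median(q[:,2]))<4]
print('xmax',np.percentile(p[:,0],[99,99.9]).round(1),[(a,np.percentile(p[abs(p[:,0]-a)<4][:,1],[.5,99.5]).round(1)) for a in (20,35,50)])
E
python3 k.py
```

```text
[0.57401923 0.12389084 0.16273537] 0.00018605640579656452 0.0 22.6 yaw 96.20131923157481 [-0.5  1.1  0.1]
plate tool z med nan tilt deg [0. 0.] 0
  return _methods._mean(a, axis=axis, dtype=dtype,
  ret = ret.dtype.type(ret / rcount)
Traceback (most recent call last):
  File "k.py", line 8, in <module>
    print('xmax',np.percentile(p[:,0],[99,99.9]).round(1),[(a,np.percentile(p[abs(p[:,0]-a)<4][:,1],[.5,99.5]).round(1)) for a in (20,35,50)])
                 ~~~~~~~~~~~~~^^^^^^^^^^^^^^^^^^
IndexError: index -1 is out of bounds for axis 0 with size 0
```

Request:
{"method": "apply_moves", "body": {"increments": [[[0,0,0,0],[0,0,0,0],[0,0,0,0],[0,0,0,0]]], "fingers": -0.3}}

```text
time_s: 23.0
position: [0.5744, 0.1239, 0.163]
ee_rot: [-2.098, -2.338, 0.001]
force: [-0.7, -0.1, 0.7]
gripper_width: 0.0294
finger_force: 0.0
```

```bash
python3 c.py
```

```text
[0.57439648 0.12386861 0.16310798] 0.029991106127700472 23.05 96.20042501459426
cover (array([574.2, 124.6]), array([ 66.1, 109.2]), 6.2, 7949, np.float64(0.0107))
rib (array([574.2, 124.7]), array([14.6, 59.3]), 6.4, 1159, np.float64(0.0268))
rows [ 4.22948138e-02 -2.68495106e-03  8.15540088e+00]
```

Cover undisturbed; the real fingertips sit about 4 mm behind the TCP when shut. Go lower.

Request:
{"method": "apply_moves", "body": {"increments": [[[0.02,0,1,0],[0,0,1,0],[0,0,1,0],[0,0,1,0],[0,0,1,0],[0,0,1,0],[0,0,0.9,0],[0,0,0.5,0],[0,0,0.25,0],[0,0,0,0]]]}}

```text
time_s: 24.05
position: [0.5744, 0.1243, 0.0102]
ee_rot: [-2.098, -2.338, 0.0]
force: [-0.3, -0.8, 0.2]
gripper_width: 0.0298
finger_force: 0.0
```

Request:
{"method": "apply_moves", "body": {"increments": [[[0,0,0,0],[0,0,0,0],[0,0,0,0],[0,0,0,0],[0,0,0,0],[0,0,0,0]]], "fingers": -1, "newtons": 30}}

```text
time_s: 24.65
position: [0.575, 0.1243, 0.0112]
ee_rot: [2.097, 2.337, 0.002]
force: [0.0, 0.1, 5.7]
gripper_width: 0.0132
finger_force: 31.8
```

Request:
{"method": "apply_moves", "body": {"increments": [[[0,0,-0.3,0],[0,0,-0.7,0],[0,0,-1,0],[0,0,-1,0],[0,0,-1,0],[0,0,-1,0],[0,0,-1,0],[0,0,-1,0],[0,0,0,0],[0,0,0,0]]]}}

```text
time_s: 25.65
position: [0.5742, 0.1243, 0.1503]
ee_rot: [2.098, 2.338, 0.0]
force: [-0.4, -0.4, -0.9]
gripper_width: 0.0129
finger_force: 30.9
```

```bash
python3 k.py
```

```text
[0.57386955 0.12426316 0.14952065] 0.012810132833371363 30.948318243026733 25.7 yaw 96.19815630560906 [-1.   0.5 -1.2]
plate tool z med -0.2 tilt deg [ 9.18 -0.05] 14808
xmax [54.9 55.1] [(20, array([-33.3,  31.9])), (35, array([-33.1,  31.7])), (50, array([-33.2,  31.7]))]
```

Request:
{"method": "apply_moves", "body": {"increments": [[[0,0,0,1],[0,0,0,1],[0,0,0,1],[0,0,0,1],[0,0,0,1],[0,0,0,1],[0,0,0,1],[0,0,0,1],[0,0,0,1],[0,0,0,1]]]}}

```text
time_s: 26.7
position: [0.5738, 0.1243, 0.1489]
ee_rot: [-2.891, -1.227, 0.004]
force: [-0.4, -0.4, -1.0]
gripper_width: 0.0128
finger_force: 30.9
```

Request:
{"method": "apply_moves", "body": {"increments": [[[0,0,0,1],[0,0,0,1],[0,0,0,1],[0,0,0,1],[0,0,0,1],[0,0,0,1],[0,0,0,1],[0,0,0,1],[0,0,0,1],[0,0,0,0.72]]]}}

```text
time_s: 27.7
position: [0.5738, 0.1242, 0.1489]
ee_rot: [3.141, -0.071, -0.004]
force: [-0.4, -0.0, -0.2]
gripper_width: 0.0131
finger_force: 30.9
```

Request:
{"method": "apply_moves", "body": {"increments": [[[-0.9,0.9,0,0],[-0.9,0.9,0,0],[-0.9,0.9,0,0],[-0.9,0.9,0,0],[0,1,0,0],[0,1,0,0],[0,1,0,0],[0,1,0,0],[0,1,0,0],[0,1,0,0]]]}}

```text
time_s: 28.7
position: [0.4937, -0.0651, 0.1492]
ee_rot: [-3.14, 0.066, 0.003]
force: [-0.3, 0.9, -0.9]
gripper_width: 0.0128
finger_force: 30.9
```

Request:
{"method": "apply_moves", "body": {"increments": [[[0,1,0,0],[0,1,0,0],[0,1,0,0],[0,0.8,0,0],[0,0,0,0],[0,0,0,0],[0,0,0,0]]]}}

```text
time_s: 29.4
position: [0.4912, -0.1397, 0.1501]
ee_rot: [-3.14, 0.065, 0.001]
force: [0.6, -0.3, -0.4]
gripper_width: 0.0128
finger_force: 30.9
```

```bash
python3 k.py
python3 - <<'E'
from h import *
pic,P,T,K=cam('wrist');Q,s=tool(P); x,y,z=np.moveaxis(P,-1,0)
b=(x>.48)&(x<.64)&(y>-.22)&(y<-.06)&(Q[...,2]>.03)
for n,l,h in (('cas top',.050,.058),('wide',.046,.062)): print(n,rect(P,b&(z>l)&(z<h)))
cv2.imwrite('pics/w8.png',pic)
E
```

```text
[ 0.49120527 -0.13973432  0.15017483] 0.0131558558153468 30.942290425300598 29.45 yaw -2.352844059456589 [-0.1 -0.1 -0.5]
plate tool z med 0.6 tilt deg [9.41 0.06] 14427
xmax [53.6 53.8] [(20, array([-32.4,  32.9])), (35, array([-32.2,  32.8])), (50, array([-32.2,  32.8]))]
cas top (array([ 574. , -146.2]), array([56.1, 74.5]), 87.5, 9734, np.float64(0.0539))
wide (array([ 574. , -146.2]), array([56.1, 74.5]), 87.5, 9734, np.float64(0.0539))
```

View pics/w8.png

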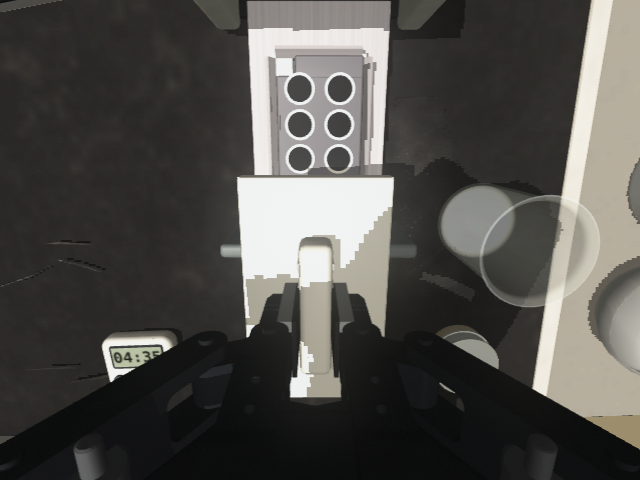

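```bash
cat > k2.py <<'E'
from h import *
pic,P,T,K=cam('wrist');Q,s=tool(P);Rt=R.from_rotvec(s['ee_rot']).as_matrix()
print(s['position'],s['time_s'],'yaw',np.degrees(np.arctan2(Rt[1,0],Rt[0,0])),s['gripper_width'])
q=Q[(abs(Q[...,1])<.045)&(Q[...,0]>.015)&(Q[...,0]<.075)&(abs(Q[...,2])<.012)]*1000
q=q[(abs(q[:,1])>13)|(q[:,0]>34)]
for _ in range(3):
    f=np.linalg.lstsq(np.c_[q[:,:2],np.ones(len(q))],q[:,2],rcond=None)[0]; e=q@[f[0],f[1],-1]+f[2]; q=q[abs(e)<2]
print('plate z0',f[2].round(1),'tilt deg x,y',np.degrees(f[:2]).round(2),len(q))
print(cv2.minAreaRect(q[:,:2].astype(np.float32)),'xmax',np.percentile(q[:,0],99.9))
E
python3 k2.py
```

```text
[ 0.49126691 -0.13988625  0.15029712] 29.55 yaw -2.353614690410627 0.01300857859679401
plate z0 0.5 tilt deg x,y [0.23 0.04] 10880
((34.40465545654297, 0.13040924072265625), (66.30572509765625, 38.80522155761719), 89.99554443359375) xmax 53.766407105906275
```

Request:
{"method": "apply_moves", "body": {"increments": [[[0.9,0.03,0,0],[0.9,0.03,0,0],[0.9,0.03,0,0],[0.87,0.04,0,0],[0,0,0.6,0],[0,0,1,0],[0,0,0.9,0],[0,0,0.5,0],[0,0,0,0],[0,0,0,0]]]}}

```text
time_s: 30.55
position: [0.5625, -0.1461, 0.0908]
ee_rot: [3.141, -0.066, 0.001]
force: [-0.1, -0.5, -0.9]
gripper_width: 0.0131
finger_force: 30.9
```

Run:
```python
from h import *
s=sensors.observe();Rt=R.from_rotvec(s['ee_rot']).as_matrix()
print(s['position'],Rt.T@(np.array([.5624,-.1454,.0575])-s['position'])/.02)
```

```text
[ 0.56248855 -0.14608953  0.0907586 ] [-0.00668335 -0.03468799  1.66291824]
```

Request:
{"method": "apply_moves", "body": {"increments": [[[0,-0.03,0.4,0],[0,0,0.4,0],[0,0,0.25,0],[0,0,0.2,0],[0,0,0.15,0],[0,0,0.1,0],[0,0,0.1,0],[0,0,0.05,0],[0,0,0,0],[0,0,0,0]]]}}

```text
time_s: 31.55
position: [0.5625, -0.1455, 0.0574]
ee_rot: [3.141, -0.066, 0.0]
force: [0.0, 0.6, -0.9]
gripper_width: 0.0129
finger_force: 30.9
```

Request:
{"method": "apply_moves", "body": {"increments": [[[0,0,0.05,0],[0,0,0.03,0],[0,0,0,0],[0,0,0,0]]]}}

```text
time_s: 31.95
position: [0.5631, -0.1455, 0.0572]
ee_rot: [3.14, -0.066, 0.003]
force: [-2.0, 1.6, 9.9]
gripper_width: 0.013
finger_force: 32.3
```

Contact at the expected height: seated. Release and inspect.

Request:
{"method": "apply_moves", "body": {"increments": [[[0,0,-0.05,0],[0,0,0,0],[0,0,0,0],[0,0,0,0],[0,0,0,0]]], "fingers": -0.3}}

```text
time_s: 32.45
position: [0.5625, -0.1455, 0.0566]
ee_rot: [-3.141, 0.066, 0.0]
force: [0.3, 0.0, -0.1]
gripper_width: 0.0305
finger_force: 0.0
```

Request:
{"method": "apply_moves", "body": {"increments": [[[0,0,-0.3,0],[0,0,-0.7,0],[0,0,-1,0],[0,0,-1,0],[-0.9,0,-0.8,0],[-0.9,0,-0.4,0],[-0.9,0,0,0],[-0.9,0,0,0],[0,0,0,0],[0,0,0,0]]]}}

```text
time_s: 33.45
position: [0.4912, -0.1427, 0.1417]
ee_rot: [3.14, -0.066, 0.003]
force: [0.8, 0.2, 0.7]
gripper_width: 0.03
finger_force: 0.0
```

Run:
```python
from h import *
pic,P,T,K=cam('wrist');Q,s=tool(P); x,y,z=np.moveaxis(P,-1,0)
print(s['position'],s['time_s'],s['gripper_width'])
b=(x>.48)&(x<.64)&(y>-.22)&(y<-.06)&(Q[...,2]>.02)
print('plate',rect(P,b&(z>.050)&(z<.064))); print('rib',rect(P,b&(z>.069)&(z<.078)))
a=np.radians(-2.4);Ra=np.array([[np.cos(a),-np.sin(a)],[np.sin(a),np.cos(a)]])
D=(P[...,:2]-[.5613,-.1453])@Ra*1000; m=b&(z>.050)&(z<.064)&(abs(D[...,0])<53)&(abs(D[...,1])<32)&(abs(D[...,1])>12)
f=np.linalg.lstsq(np.c_[D[m],np.ones(m.sum())],z[m]*1000,rcond=None)[0];print('tilt',np.degrees(f[:2]),'z',f[2])
b3=(x>.42)&(x<.475)&(y>-.24)&(y<-.04)&(z>.035)&(z<.06)&(Q[...,2]>.02)
try: print('handle',rect(P,b3))
except ValueError: print('no handle')
cv2.imwrite('pics/w9.png',pic)
```

```text
[ 0.49134137 -0.14269481  0.1414185 ] 33.5 0.029945096444897696
plate (array([ 562. , -145.9]), array([ 66.2, 110.1]), 87.6, 16160, np.float64(0.0566))
rib (array([ 561.7, -145.9]), array([14.8, 59.1]), 87.1, 2410, np.float64(0.0729))
tilt [-0.04436123 -0.01648579] z 56.651309580344595
handle (array([ 451. , -141.5]), array([50.6, 10.2]), 87.4, 1013, np.float64(0.0501))
```

View pics/w9.png

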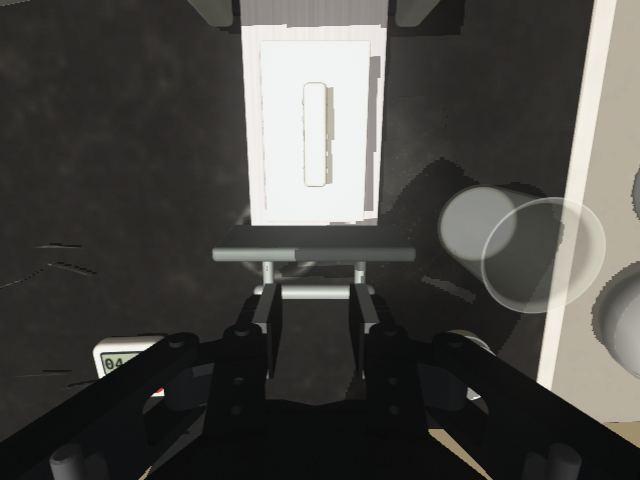

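Request:
{"method": "apply_moves", "body": {"increments": [[[-0.9,-0.01,0,0],[-0.9,-0.01,0,0],[-0.9,-0.01,0,0],[-0.86,0,0,0],[0,0,0.5,0],[0,0,1,0],[0,0,1,0],[0,0,1,0],[0,0,1,0],[0,0,0.8,0]]], "fingers": -1}}

```text
time_s: 34.5
position: [0.4202, -0.1389, 0.033]
ee_rot: [-3.14, 0.066, 0.001]
force: [0.5, -0.7, 0.5]
gripper_width: -0.0002
finger_force: 0.0
```

Request:
{"method": "apply_moves", "body": {"increments": [[[0,0,0.5,0],[0,0,0,0],[0.2,0,0,0],[0.2,0,0,0],[0.2,0,0,0],[0.2,0,0,0],[0.3,0,0,0],[0.3,0,0,0],[0.3,0,0,0],[0.3,0,0,0]]]}}

```text
time_s: 35.5
position: [0.4598, -0.1405, 0.0247]
ee_rot: [-3.141, 0.066, 0.0]
force: [-4.8, -0.1, 2.9]
gripper_width: -0.0005
finger_force: 1.9
```

Run:
```python
from h import *
pic,P,T,K=cam('wrist');Q,s=tool(P); x,y,z=np.moveaxis(P,-1,0);print(s['position'],s['force'],s['gripper_width'])
b=(x>.5)&(x<.68)&(y>-.22)&(y<-.06)&(Q[...,2]>-.06)
print('plate',rect(P,b&(z>.050)&(z<.064))); print('rib',rect(P,b&(z>.069)&(z<.078)))
```

```text
[ 0.46081575 -0.14072654  0.02479364] [0.00887548 0.20910169 0.18450764] 0.0004773214985094068
plate (array([ 549.7, -145.1]), array([66.8, 35.9]), 87.6, 26787, np.float64(0.0566))
rib (array([ 519.4, -143.1]), array([126.7,   1.7]), 87.6, 2326, np.float64(0.0766))
```

Request:
{"method": "apply_moves", "body": {"increments": [[[0.3,0,0,0],[0.5,0,0,0],[0.5,0,0,0],[0.5,0,0,0],[0.5,0,0,0],[0.5,0,0,0],[0.5,0,0,0],[0.5,0,0,0],[0.5,0,0,0],[0.3,0,0,0]]]}}

```text
time_s: 36.55
position: [0.5523, -0.1443, 0.0246]
ee_rot: [3.141, -0.065, 0.0]
force: [-4.4, -1.6, 1.6]
gripper_width: -0.0004
finger_force: 1.9
```

Request:
{"method": "apply_moves", "body": {"increments": [[[0.2,0,0,0],[0.1,0,0,0],[0.1,0,0,0],[0.1,0,0,0],[0.1,0,0,0]]]}}

```text
time_s: 37.05
position: [0.5633, -0.1449, 0.0246]
ee_rot: [-3.141, 0.066, 0.0]
force: [-2.7, -1.2, 0.4]
gripper_width: 0.0003
finger_force: 1.7
```

Request:
{"method": "apply_moves", "body": {"increments": [[[0.1,0,0,0],[0.1,0,0,0],[0.1,0,0,0],[0.1,0,0,0],[0,0,0,0]]]}}

```text
time_s: 37.55
position: [0.5717, -0.1453, 0.0247]
ee_rot: [3.141, -0.066, 0.001]
force: [-0.3, -0.1, -0.7]
gripper_width: -0.0001
finger_force: 0.5
```

Request:
{"method": "apply_moves", "body": {"increments": [[[0.07,0,0,0],[0.07,0,0,0],[0.07,0,0,0]]]}}

```text
time_s: 37.85
position: [0.5755, -0.1454, 0.0247]
ee_rot: [-3.141, 0.066, 0.0]
force: [-3.1, -1.3, 0.1]
gripper_width: 0.0
finger_force: 1.6
```

Request:
{"method": "apply_moves", "body": {"increments": [[[0.07,0,0,0],[0.07,0,0,0],[0.07,0,0,0]]]}}

```text
time_s: 38.15
position: [0.5762, -0.1453, 0.0244]
ee_rot: [-3.139, 0.064, 0.016]
force: [-29.7, -1.3, 15.4]
gripper_width: 0.0003
finger_force: 14.9
```

Request:
{"method": "apply_moves", "body": {"increments": [[[0.06,0,0,0],[0.06,0,0,0]]]}}

```text
time_s: 38.35
position: [0.5763, -0.1453, 0.0244]
ee_rot: [-3.138, 0.064, 0.025]
force: [-43.5, -1.5, 24.5]
gripper_width: -0.0002
finger_force: 21.6
```

Request:
{"method": "apply_moves", "body": {"increments": [[[-0.3,0,0,0],[-0.5,0,0,0],[-1,0,0,0],[-1,0,0,0],[-1,0,-0.3,0],[-1,0,-1,0],[-1,0,-1,0],[-0.5,0,-1,0],[0,0,-1,0],[0,0,-0.5,0]]]}}

```text
time_s: 39.35
position: [0.4573, -0.1409, 0.1227]
ee_rot: [3.139, -0.066, 0.006]
force: [-0.0, -0.9, -0.0]
gripper_width: 0.0001
finger_force: 0.0
```

Run:
```python
from h import *
pic,P,T,K=cam('wrist');Q,s=tool(P); x,y,z=np.moveaxis(P,-1,0);print(s['position'],s['force'],s['time_s'])
b=(y>-.24)&(y<-.05)&(Q[...,2]>.0)
print('housing top',rect(P,b&(abs(z-.105)<.004)))
print('panel',rect(P,b&(x>.55)&(abs(z-.079)<.004))); print('bar',rect(P,b&(x>.55)&(x<.62)&(z>.042)&(z<.056)))
for n in ['beaker','sample_bottle','analyser','handle']: print(n,[np.round(a['location'],3) for a in optics.mark_of(n,'scene')[:1]] if optics.camera('scene') else 0)
cv2.imwrite('pics/w10.png',pic)
```

```text
[ 0.45767715 -0.14102611  0.12332295] [ 1.05472664 -0.92043773  1.85524121] 39.4Traceback (most recent call last):
  File "<stdin>", line 4, in <module>
  File "h.py", line 16, in rect
    n,l,st,_=cv2.connectedComponentsWithStats(m.astype(np.uint8)); k=1+np.argmax(st[1:,4])
                                                                       ~~~~~~~~~^^^^^^^^^^
    return _wrapfunc(a, 'argmax', axis=axis, out=out, **kwds)
    return bound(*args, **kwds)
ValueError: attempt to get argmax of an empty sequence
```

Request:
{"method": "apply_moves", "body": {"increments": [[[0.8,0,-1,0],[0.8,0,-1,0],[0.8,0,-1,0],[0,0,-0.5,0],[0,0,0,0],[0,0,0,0]]]}}

```text
time_s: 40.0
position: [0.5034, -0.1422, 0.1895]
ee_rot: [-3.14, 0.066, 0.002]
force: [-0.0, 0.1, -0.4]
gripper_width: 0.0001
finger_force: 0.0
```

Run:
```python
from h import *
pic,P,T,K=cam('wrist');Q,s=tool(P); x,y,z=np.moveaxis(P,-1,0);print(s['position'],s['force'],s['time_s'])
a=np.radians(-2.4);Ra=np.array([[np.cos(a),-np.sin(a)],[np.sin(a),np.cos(a)]])
D=(P[...,:2]-[.5613,-.1451])@Ra*1000
for n,l,h in (('housing',.1,.11),('panel',.074,.084),('bar',.042,.056)):
    m=(abs(D[...,1])<30)&(z>l)&(z<h)&(D[...,0]>0)&(Q[...,2]>.02)
    q=D[m][:,0]; print(n,m.sum(),np.percentile(q,[1,50,99]).round(1) if len(q) else '')
optics.camera('scene')
for n in ['beaker','sample_bottle','handle']: print(n,[np.round(a['location'],3) for a in optics.mark_of(n,'scene')[:1]])
```

```text
[ 0.50333126 -0.14217005  0.1894838 ] [0.49097301 1.09076715 0.57974002] 40.05
housing 2686 [75.8 81.6 88. ]
panel 1617 [64.7 69.  74.7]
bar 1470 [24.5 30.9 65. ]
beaker [array([ 0.489, -0.277,  0.003])]
sample_bottle [array([ 0.615,  0.261, -0.003])]
handle [array([ 0.591, -0.145,  0.046])]
```

```bash
python3 -c "
from plant import finish_job
print(finish_job())"
```

```text
the job is handed in; nothing more can be done
None
```

The job is handed in at about 40 s: the cassette is seated in the pocket, the cover sits flat on it, the drawer is pushed to its stop, and the beaker and sample bottle are where they stood; the fingers missed once on the cassette and once on the cover because the tips reach less far than stated, and the cassette dropped its last 4 mm or so inside the pocket walls.

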